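# Take the square bottle out of the spring-lid bin and close up

## Task

Lift the square bottle out of the lavender storage bin and stand it upright in the free space at the front of the round organiser, letting go of it only once it stands there. Then shut the bin: the lid is spring-loaded, so bring it down slowly in your grip (it has a bar to hold it by) until it is fully closed, without ever letting it snap, and let go. Leave everything else where it is.

Things in the scene. Friction and masses are not known exactly. Their poses are not given: they have to be found in the camera images.
- bin: Lavender plastic bin, fixed, 240 (its x) x 180 (y) x 90 mm high, walls 4, floor 5 mm; origin: centre of its underside, x away from the robot (some yaw), z up. Lid hinged on its +y rim. A divider across it, 75 mm high (faces at x = 23 and 27 mm), makes a near part (low jar and carton inside) and a far part (x = 27 to 116 mm) that holds the bottle.
- bottle_mid (a point): Square white bottle with a short round grey cap (30 mm across): body 46 x 46 x 118 mm, 140 mm tall with the cap, 0.15 to 0.31 kg. The point is on its axis, 70 mm above its base; z runs from base to cap, x and y square to its sides. Its sides towards the bin's +y and -y are upright and free: it can be gripped across them (46 mm), about 30 mm capward of this point.
- lid_bar (a point): Middle of the round steel bar on the lid's free edge: 12 mm thick, along the bin's x, free over 118 mm between its two arms, its centre 48 mm out from the lid plate's edge, so that fingers can go either side of it from above; it may turn between the fingers. x along the bar. With the lid shut, the bar is beside the bin's -y wall, 94 mm above the desk.
- lid_hinge (a point): Point on the lid's hinge line, at the bin's +y rim, 90 mm high; the bar centre runs on a circle of 228 mm radius about this line. x along the hinge line (same as the bin's x). The lid plate reaches 180 mm from the hinge and is 240 mm long.
- lid (a joint): Lid angle: 0 shut (flat on the rim), 2.1 rad at its stop, leaning back away from the bin. The lid (0.33 kg) with its closing spring swings shut by itself from below about 1.8 rad and slams unless held (about 2 N at the bar when nearly shut); further back its weight keeps it open. At the start it leans open near its stop.
- organiser: Round low organiser, fixed, 210 mm across; floor 30 mm above the desk inside a rim 8 mm higher; a low clear screen stands 113 mm high along its far (+x) edge. Origin: centre of its underside, x to the far side, z up. A round bottle and a jar stand in its far half.
- free_space (a point): Middle of the free space on the organiser's floor (at floor height, 38 mm to the robot's side of the organiser's centre), where the square bottle must stand; any yaw.
- bin_jar: Bystander: low round jar, 52 mm across, 45 mm high, in the near part of the bin; origin at its underside.
- soap_carton: Bystander: plain carton 60 x 90 x 34 mm lying in the near part of the bin; origin at its underside.
- round_bottle: Bystander: round white bottle 38 mm across, 120 mm high, in the far half of the organiser; origin at its underside.
- cream_jar: Bystander: round jar 54 mm across, 50 mm high, in the far half of the organiser; origin at its underside.
- stapler: Bystander: grey stapler 130 mm long on the desk behind the bin and organiser; origin at its underside.
- bottle: The square bottle; origin at the centre of its base, z to the cap. At the start it leans about 0.6 rad from upright, cap towards the robot: its foot is on the floor of the bin's far part against the far wall, its near side rests on the top of the divider 91 mm up that side; the top 27 mm of the body stick out beyond the divider.
There are look-alikes about, which are no part of the job. Leave any green or turquoise look-alike of the organiser alone.

How it is judged:
On the way, in this order (a step that is already met when the one before it is completed fails the run):
1. the bottle is lifted clear of the bin (height (world z) of bottle_mid above 0.15 m and contact force between the fingers and bottle above 0.5 N), for 0.1 s.
2. the bottle stands upright on the free space of the organiser while the fingers still hold it (horizontal distance between bottle_mid and free_space below 0.045 m and angle between bottle_mid's own z axis and vertical below 0.15 rad and contact force between bottle and organiser above 0.4 N and contact force between the fingers and bottle above 0.5 N), for 0.1 s.
3. the lid is brought down most of the way, the fingers holding it, the bottle left standing (horizontal distance between bottle_mid and free_space below 0.045 m and angle between bottle_mid's own z axis and vertical below 0.08 rad and contact force between bottle and organiser above 0.4 N and value of joint lid below 0.5 rad and contact force between the fingers and bin above 0.3 N), for 0.05 s.
4. the lid is fully shut (value of joint lid below 0.04 rad), for 0.2 s.
At the end, for the whole second after the job is handed in: The square bottle stands released and at rest on the organiser's floor, upright within 0.08 rad and within 45 mm of the middle of the free space, and the bin's lid is shut (below 0.04 rad) (horizontal distance between bottle_mid and free_space below 0.045 m and angle between bottle_mid's own z axis and vertical below 0.08 rad and contact force between bottle and organiser above 0.4 N and linear speed of bottle below 0.02 m/s and value of joint lid below 0.04 rad); the robot touches nothing.
It fails at once if the lid snaps down (closing faster than 2.5 rad/s) (velocity of joint lid below -2.5 rad/s).
It fails at once if the jar or the carton in the bin is shifted more than 40 mm or knocked over (distance of any of bin_jar, soap_carton from where it was at the start of the episode above 0.04 m or angle between any of bin_jar, soap_carton's own z axis and vertical above 0.5 rad).
It fails at once if the round bottle or the jar in the organiser is shifted more than 25 mm or knocked over (distance of any of round_bottle, cream_jar from where it was at the start of the episode above 0.025 m or angle between any of round_bottle, cream_jar's own z axis and vertical above 0.5 rad).
It fails at once if the stapler is shifted more than 30 mm or knocked over (distance of stapler from where it was at the start of the episode above 0.03 m or angle between stapler's own z axis and vertical above 0.5 rad).
It also fails if it takes over 72 s, if anything falls off the work surface, if the arm or the gripper's body presses on something with over 40 N, if the wrist force passes 120 N, or if a joint passes its speed limit or range.

## Robot

A 6-joint arm with a two-finger parallel gripper is mounted at the origin on the work surface. World frame = base frame: x ahead of the robot, y to its left, z up, the work surface at z = 0. Lengths are in m, angles in rad, forces in N, time in s.
With the tool pointing down it reaches from about 0.4 to 0.825 m from the base axis. Payload 7 kg.
Tool frame: the origin (TCP) lies on the centre line of the jaws, within the pads' length; the fingertips stand arm.tip_reach ahead of it and the grasp point (between the pads) lies 5 mm behind it (arm.tip_reach is the distance from the TCP to the fingertips, in m); z points along the fingers, y is the line along which they close (so a half turn about z gives the same grasp; the last joint's range is limited). The gripper opens to 88 mm and grips with 3 to 60 N. Pads are 19 mm wide; open, the fingers measure 130 mm over their backs; the gripper's body (78 mm by 193 mm) begins 47 mm behind the grasp point.
Start: joints at [1.522, 0.359, 0.012, 0, -1.224, -0.288], TCP at [0.223, 0.637, 0.241] pointing down, gripper open.
Joint ranges: [-3.07, 3.07], [-1.43, 2.12], [-1.02, 1.25], [-3.03, 1.67], [-3.05, -0], [-3.03, 3.03]. Speed limits (rad/s): [2.39, 2.39, 3.01, 3.14, 3.14, 3.14].

## Interface

Orientations are given as [roll, pitch, yaw] about the fixed x, y, z axes, in that order (R = Rz(yaw) Ry(pitch) Rx(roll)).
In Python, from station import status, optics, order, arm gives the robot as it stands. The module is installed in compiled form; this text tells all that it offers.
- The arm moves only by the shell command python3 -m jog 'ROWS' [FORCE]. ROWS is JSON, a list of rows, each a list of 3 entries, a list of its own where there are three numbers: the gripper command: -1 is shut, 1 is fully open, values between are in proportion, then the shift along the tool's x, y, z in mm, then the turn about the tool's z in rad. A call has 1 to 20 rows; each row is the pose to reach, as a shift and turn from the pose commanded when the call began, along the tool's axes at that moment; what a row does not reach only later rows make up. A row lasts 1/8 s, in which the tool goes at most 62.5 mm and 10.7 degrees, less where a joint would pass 70% of its speed; a pose out of reach is approached as far as the arm can. A call with a gripper value outside its range is refused whole. The fingers move at their own pace and stop on an object; FORCE is the grip in N (left out, the last holds). Time passes only in rows, so rows that repeat a pose let the fingers close. It gives the time, the measured TCP pose, the force, the opening and the grip force at its end, in the units of the state.
- status.get_state(): the state, without advancing time (a new reading comes with each control period).
- optics.grab_frame(name): name is "scene" or "side" or "wrist"; returns a dict with "color" (480x640x3 uint8, red, green, blue), "mtx" (3x3 intrinsics, pixels), "cam_to_world" (4x4, takes a point from camera to world coordinates). Camera axes: x right, y down, z forward; pixel columns grow to the right and rows downward; lengths in m; the calibration is good to about 2 mm. A picture is of the moment at which its call begins. There is no depth.
- order.job_done(): hands the job in; it is judged then, once.
The state is a dict: "t": time; "q": joint angles; "qd": joint speeds; "joint_efforts": joint torques, N m; "eef_pos": TCP position; "ee_rot": TCP orientation; "force": force on the tool from outside, world axes, zero at the start; "moment": the same for the moment, N m; "width": finger opening in m; "gripper_force": force on a finger pad.
Only numpy, scipy, OpenCV 4.12 (cv2) and the standard library are available. Lean on these libraries where they do the work, as an engineer would, in place of code of your own. Each camera call takes 0.05 s, during which the arm holds its last target. There are 200 camera calls.

## Working session

There is one attempt and no reset: what is moved stays moved. The work goes in short steps, Python scripts to look and compute and a shell command to move; the robot and the scene stay as the last step left them, time stands still between calls to the robot, and variables do not carry over. Pictures are saved under pics/ and viewed, at most 10 in all, crops included, and the job is handed in when it is done.

```bash
mkdir -p pics
cat > h.py <<'E'
import numpy as np, cv2, pickle
from station import status, optics, order, arm
def grab(n, tag):
    f=optics.grab_frame(n); pickle.dump({k:np.array(f[k]) for k in f},open(f'pics/{tag}.pkl','wb'))
    cv2.imwrite(f'pics/{tag}.png',f['color'][:,:,::-1]); return f
def load(tag): return pickle.load(open(f'pics/{tag}.pkl','rb'))
def ray(f,uv):
    K,T=f['mtx'],f['cam_to_world']; d=T[:3,:3]@np.linalg.solve(K,[uv[0],uv[1],1.]); return T[:3,3],d/np.linalg.norm(d)
def plane(f,uv,z):
    o,d=ray(f,uv); return o+d*(z-o[2])/d[2]
def tri(*obs):
    A=np.zeros((3,3));b=np.zeros(3);R=[ray(f,uv) for f,uv in obs]
    for o,d in R:
        P=np.eye(3)-np.outer(d,d);A+=P;b+=P@o
    x=np.linalg.solve(A,b); return x,[np.linalg.norm((np.eye(3)-np.outer(d,d))@(x-o)) for o,d in R]
def proj(f,p):
    T=f['cam_to_world'];c=T[:3,:3].T@(np.array(p)-T[:3,3]);u=f['mtx']@c;return u[:2]/u[2]
E
python3 - <<'E'
from h import *
np.set_printoptions(precision=3,suppress=True)
s=status.get_state(); print(s, arm.tip_reach)
for n in("scene","side","wrist"):
    f=grab(n,n+'0'); print(n,f['cam_to_world'],f['mtx'][0,0])
a=[cv2.imread(f'pics/{n}0.png') for n in("scene","side")]
E
```

```text
{'t': 0.0, 'q': array([ 1.522,  0.359,  0.011, -0.   , -1.224, -0.288]), 'qd': array([ 0.001, -0.   , -0.   ,  0.001,  0.   ,  0.001]), 'joint_efforts': array([ -0.   , -58.272,  29.305,   6.997,   0.007,  -0.   ]), 'eef_pos': array([0.223, 0.637, 0.24 ]), 'ee_rot': array([ 3.14 , -0.   , -0.337]), 'force': array([-0.002, -0.835, -0.104]), 'moment': array([-0.033,  0.002, -0.014]), 'gripper_force': 0.0, 'width': 0.08788428174466541} 0.014
scene [[-0.762  0.573 -0.302  0.84 ]
 [ 0.647  0.669 -0.365  0.179]
 [-0.007 -0.474 -0.88   0.915]
 [ 0.     0.     0.     1.   ]] 445.3972275184286
side [[-0.925 -0.294  0.239  0.301]
 [-0.379  0.686 -0.622  0.419]
 [ 0.019 -0.665 -0.746  0.816]
 [ 0.     0.     0.     1.   ]] 471.4735173546616
wrist [[-0.331 -0.904 -0.27   0.297]
 [-0.944  0.317  0.094  0.612]
 [ 0.001  0.285 -0.958  0.384]
 [ 0.     0.     0.     1.   ]] 400.50276305351326
```

View pics/scene0.png

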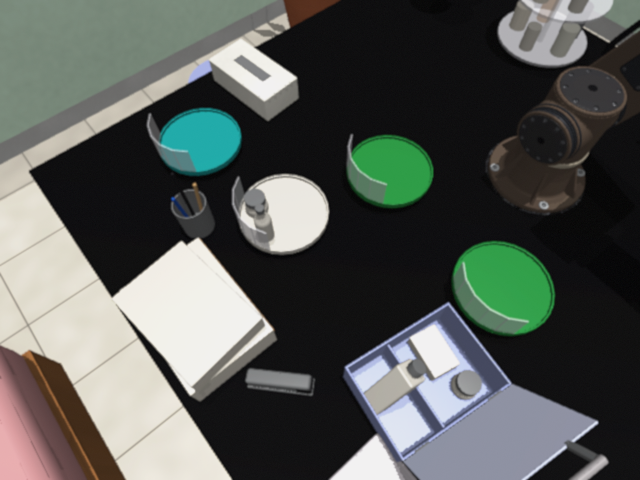

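View pics/side0.png

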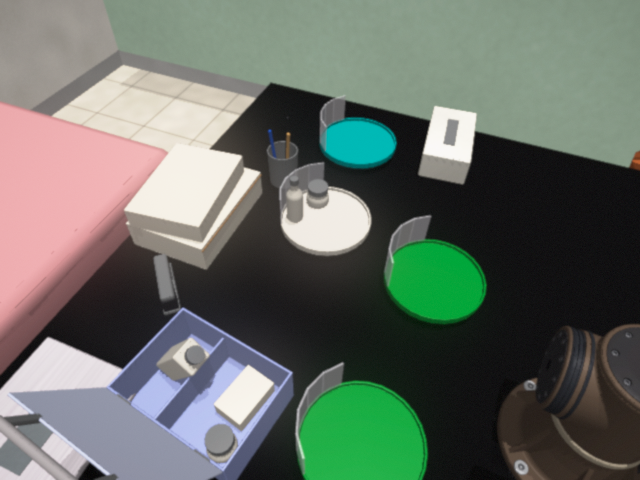

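The wanted organiser is the white round one at scene (284,214) and side (326,220). It has the screen, the round bottle and the jar. The look-alikes are the green ones at scene (390,170) and (503,287), the turquoise one at (200,140), and the tiered tray at (543,38). The bin is at scene (430,380), with the bottle body at (392,388), its cap at (417,368), and the lid bar at (585,468). In the side view the bottle is at (180,358).

Run:
```python
from h import *
np.set_printoptions(precision=4,suppress=True)
S,D=load('scene0'),load('side0')
print('proj base,tcp',proj(S,[0,0,0]),proj(S,[.223,.637,.24]),proj(D,[0,0,0]))
# rough corners
for n,a,b in [('far-y',(345,372),(181,311)),('near-y',(447,306),(292,373)),('far+y',(405,462),(110,387))]:
    print(n,tri((S,a),(D,b)),plane(S,a,.09),plane(D,b,.09))
print('near+y',plane(S,(510,384),.09))
# organiser: whitish mask
for nm,f,c in(('S',S,(290,214)),('D',D,(340,222))):
    im=f['color'];h=cv2.cvtColor(im,cv2.COLOR_RGB2HSV)
    m=((h[:,:,2]>150)&(h[:,:,1]<50)).astype(np.uint8)
    n,l,st,ce=cv2.connectedComponentsWithStats(m); k=l[c[1],c[0]]
    cn=max(cv2.findContours((l==k).astype(np.uint8),0,1)[0],key=cv2.contourArea)
    hull=cv2.convexHull(cn)[:,0]; P=np.array([plane(f,p,.038)[:2] for p in hull.astype(float)])
    print(nm,st[k]); c2,r=cv2.minEnclosingCircle((P*1000).astype(np.float32)); print(c2,r)
    e=cv2.fitEllipse(cv2.convexHull(cn)); print(e)
a=cv2.resize(S['color'][290:480,330:620],None,fx=2.6,fy=2.6,interpolation=2)
b=cv2.resize(D['color'][300:480,0:300],None,fx=2.6,fy=2.6,interpolation=2)
cv2.imwrite('pics/crA.png',a[:,:,::-1]);cv2.imwrite('pics/crB.png',b[:,:,::-1])
```

```text
proj base,tcp [534.4463 173.3685] [884.4443 437.9289] [567.7394 444.4185]
far-y (array([0.7029, 0.0668, 0.0811]), [np.float64(0.0010683156676325773), np.float64(0.0010683156676324832)]) [0.7049 0.0689 0.09  ] [0.6977 0.07   0.09  ]
near-y (array([0.4657, 0.1007, 0.082 ]), [np.float64(0.0024304435999446482), np.float64(0.002430443599944642)]) [0.4707 0.1036 0.09  ] [0.463  0.1018 0.09  ]
far+y (array([0.7244, 0.2393, 0.088 ]), [np.float64(0.003597655854167134), np.float64(0.003597655854167062)]) [0.7261 0.2425 0.09  ] [0.7217 0.2366 0.09  ]
near+y [0.4945 0.2757 0.09  ]
S [ 237  174   92   78 4357]
(563.5870361328125, -304.809814453125) 105.94839477539062
((283.2321472167969, 212.51353454589844), (77.0816421508789, 89.88876342773438), 83.8043212890625)
D [ 281  187   90   66 4113]
(573.4371337890625, -307.0811767578125) 115.8490219116211
((324.0736389160156, 218.10093688964844), (66.91997528076172, 92.6823501586914), 98.32063293457031)
```

View pics/crA.png

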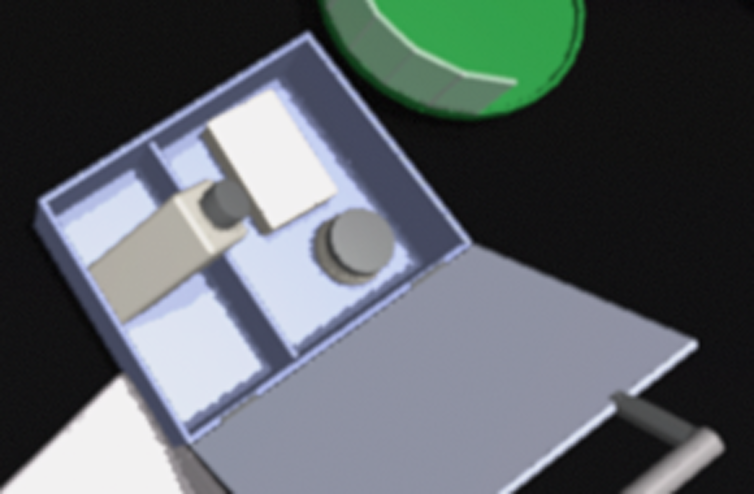

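View pics/crB.png

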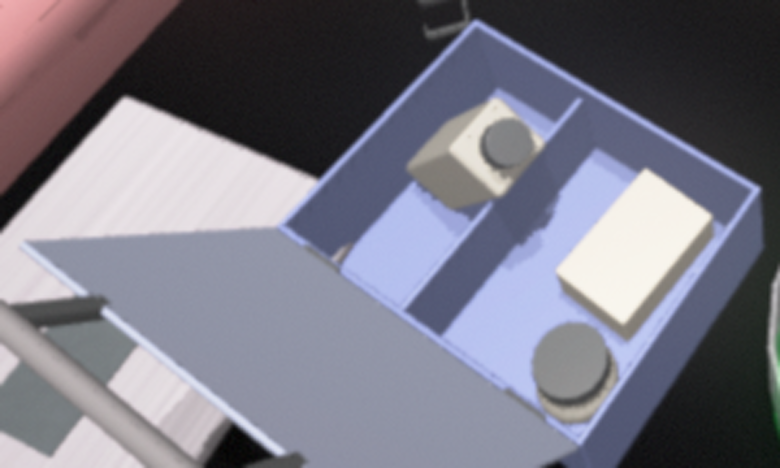

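The crops confirm the choice: the bottle leans on the divider with its cap towards the robot, at scene (417,367) and side (195,355). The bin rim corners and both free corners of the lid are clear. The jar and carton are in the near part.

```bash
cat > m.py <<'E'
from h import *
from scipy.optimize import least_squares
np.set_printoptions(precision=4,suppress=True)
S,D=load('scene0'),load('side0')
A=lambda x,y:(330+x/2.6,290+y/2.6); B=lambda x,y:(x/2.6,300+y/2.6)
cor={'f-':(A(40,202),B(477,20),(120,-90)),'n-':(A(310,35),B(760,188),(-120,-90)),'n+':(A(470,243),B(578,442),(-120,90)),'f+':(A(188,440),B(283,228),(120,90))}
P=[];Q=[]
for k,(a,b,q) in cor.items():
    x,e=tri((S,a),(D,b));print(k,x,e[0]);P.append(x[:2]);Q.append(np.array(q)/1000)
P=np.array(P);Q=np.array(Q)
def rs(p):
    c,s=np.cos(p[2]),np.sin(p[2]);return (Q@np.array([[c,s],[-s,c]])+p[:2]-P).ravel()
r=least_squares(rs,[.6,.17,-.1]);bx,by,yaw=r.x;print('bin',r.x,r.fun.reshape(-1,2))
R=np.array([[np.cos(yaw),-np.sin(yaw)],[np.sin(yaw),np.cos(yaw)]])
w=lambda x,y,z:np.r_[R@np.array([x,y])/1000+[bx,by],z/1000]
b=lambda p:np.r_[R.T@(np.array(p)[:2]-[bx,by]),p[2]]*1000
cap,e=tri((S,A(228,200)),(D,B(508,143)));print('cap',cap,e[0],'in bin',b(cap))
for f,uv,xx in((S,A(697,345),-120),(D,B(22,242),120)):
    o,d=ray(f,uv);n=R@[1,0];p0=w(xx,0,0)
    t=((p0-o)[:2]@n)/(d[:2]@n);q=b(o+t*d);print('lidcorner bin',q,'rad',np.hypot(q[1]-90,q[2]-90),'ang',np.arctan2(q[2]-90,90-q[1]))
C=[]
for nm,f,c in(('S',S,(290,214)),('D',D,(340,222))):
    h=cv2.cvtColor(f['color'],cv2.COLOR_RGB2HSV);m=((h[:,:,2]>150)&(h[:,:,1]<50)).astype(np.uint8)
    n,l,st,ce=cv2.connectedComponentsWithStats(m);k=l[c[1],c[0]]
    hull=cv2.convexHull(max(cv2.findContours((l==k).astype(np.uint8),0,1)[0],key=cv2.contourArea))[:,0]
    X=np.array([plane(f,p,.038)[:2] for p in hull.astype(float)]);X=X[X[:,0]<.58]
    g=least_squares(lambda p:np.hypot(*(X-p[:2]).T)-p[2],[.56,-.3,.1]).x;print(nm,'organiser',g);C.append(proj(f,[*g[:2],.038]))
print('org tri',tri((S,C[0]),(D,C[1])))
E
python3 m.py
python3 - <<'E'
from h import *
S,D=load('scene0'),load('side0')
a=cv2.resize(S['color'][165:265,225:340],None,fx=3.4,fy=3.4,interpolation=2)
b=cv2.resize(D['color'][155:265,270:380],None,fx=3.4,fy=3.4,interpolation=2)
h=min(a.shape[0],b.shape[0]);cv2.imwrite('pics/crO.png',np.hstack([a[:h],b[:h]])[:,:,::-1])
E
```

```text
f- [0.6986 0.0626 0.0888] 0.0009846598943425058
n- [0.4633 0.102  0.0909] 0.0010998550414764888
n+ [0.4932 0.2762 0.0907] 0.0003212402817563678
f+ [0.7258 0.237  0.0846] 8.963628544109511e-05
bin [ 0.5952  0.1694 -0.1651] [[ 0.0002 -0.0017]
 [-0.0012 -0.0016]
 [-0.0016  0.0017]
 [ 0.0025  0.0015]]
cap [0.6095 0.1497 0.1281] 0.0003957768137361474 in bin [ 17.3058 -17.0777 128.0632]
lidcorner bin [-120.      183.6196  243.5489] rad 179.83852416671223 ang 2.11832137058797
lidcorner bin [120.     182.8227 243.2991] rad 179.21125508665065 ang 2.115250567212934
S organiser [ 0.5636 -0.3049  0.1054]
D organiser [ 0.5644 -0.3033  0.1061]
org tri (array([ 0.5641, -0.3039,  0.0383]), [np.float64(0.0007584666582286071), np.float64(0.0007584666582285633)])
```

View pics/crO.png

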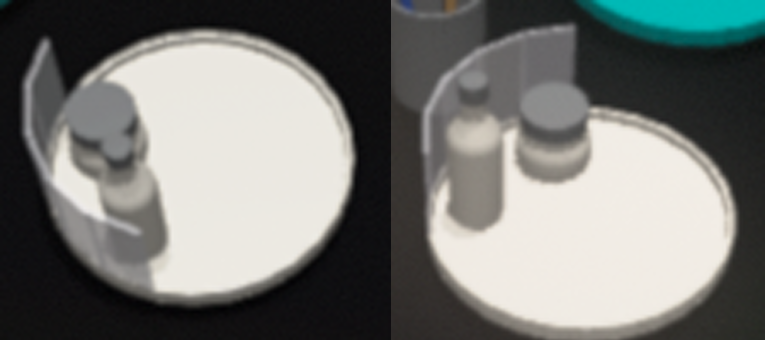

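```bash
cat >> h.py <<'E'
from scipy.spatial.transform import Rotation as Ro
BIN=np.array([.5952,.1694]);YAW=-.165;RB=np.array([[np.cos(YAW),-np.sin(YAW)],[np.sin(YAW),np.cos(YAW)]])
def bw(x,y,z): return np.r_[RB@[x/1000,y/1000]+BIN,z/1000]
def wb(p): p=np.array(p);return np.r_[RB.T@(p[:2]-BIN),p[2]]*1000
def go(*tg,yaw=None):
    "tg: world TCP targets -> shift in tool axes (mm), turn"
    s=status.get_state();R=Ro.from_euler('xyz',s['ee_rot']).as_matrix()
    print('t',s['t'],'tcp',s['eef_pos'].round(4),s['ee_rot'].round(3),'bin',wb(s['eef_pos']).round(1),'F',s['force'].round(2),'w',round(s['width']*1e3,1),'gf',round(s['gripper_force'],2))
    for t in tg: print('  ',np.round(t,3),'->',(R.T@(np.array(t)-s['eef_pos'])*1000).round(1),'turn',None if yaw is None else round(s['ee_rot'][2]-yaw,3))
E
python3 - <<'E'
from h import *
S=load('scene0')
e=[plane(S,p,.113)[:2]-[.5641,-.3039] for p in((238.2,176.8),(265.6,233.2))]
a=[np.arctan2(v[1],v[0]) for v in e];y=np.mean(a);print(e,a,'org yaw',y,'free',np.array([.5641,-.3039])-.038*np.array([np.cos(y),np.sin(y)]))
go([.223,.637,.37],[.33,.33,.37],bw(40,-17,250),bw(40,-17,160),yaw=YAW)
E
```

```text
[array([ 0.04345324, -0.09429366]), array([0.08307006, 0.06009492])] [np.float64(-1.1389736983263357), np.float64(0.6262747921357061)] org yaw -0.25634945309531476 free [ 0.52734176 -0.29426506]
t 0.15 tcp [0.223  0.6367 0.2399] [ 3.14  -0.    -0.337] bin [-443.9  399.8  239.9] F [ 0.04 -0.57 -0.28] w 87.3 gf 0.0
   [0.223 0.637 0.37 ] -> [-1.000e-01 -1.000e-01 -1.301e+02] turn -0.172
   [0.33 0.33 0.37] -> [ 202.4  254.3 -129.8] turn -0.172
   [0.632 0.146 0.25 ] -> [548.1 327.9  -9.7] turn -0.172
   [0.632 0.146 0.16 ] -> [548.1 327.8  80.3] turn -0.172
```

```bash
python3 -m jog '[[0.6,[0,0,-60],0],[0.6,[0,0,-120],0],[0.6,[30,40,-140],0],[0.6,[65,80,-140],-0.05],[0.6,[100,125,-140],-0.1],[0.6,[135,170,-140],-0.172],[0.6,[170,210,-140],-0.172],[0.6,[202,254,-140],-0.172],[0.6,[255,266,-140],-0.172],[0.6,[310,277,-140],-0.172],[0.6,[365,289,-140],-0.172],[0.6,[420,300,-120],-0.172],[0.6,[475,312,-80],-0.172],[0.6,[530,324,-50],-0.172],[0.6,[548,328,-10],-0.172],[0.6,[548,328,-10],-0.172],[0.6,[548,328,-10],-0.172]]'
python3 - <<'E'
from h import *
grab('wrist','w1'); go(bw(40,-17,160),bw(40,-17,95),yaw=YAW)
f=load('w1')
for p in [(120,-90,90),(-120,-90,90),(120,90,90),(17,-17,128),(40,-17,95)]: print(p,proj(f,bw(*p)))
E
```

```text
t: 2.28
eef_pos: [0.6321, 0.1465, 0.2513]
ee_rot: [3.141, -0.001, -0.165]
force: [0.2, 0.7, 0.9]
width: 0.0701
gripper_force: 0.0
t 2.325 tcp [0.6322 0.147  0.2523] [-3.141e+00 -2.000e-03 -1.640e-01] bin [ 40.2 -16.  252.3] F [-0.99  0.52  0.65] w 70.2 gf 0.0
   [0.632 0.146 0.16 ] -> [-0.4  1.  92.3] turn 0.001
   [0.632 0.146 0.095] -> [ -0.5   1.1 157.3] turn 0.001
(120, -90, 90) [422.88934099 114.28977172]
(-120, -90, 90) [403.55032496 393.05221524]
(120, 90, 90) [176.01611626 114.31348781]
(17, -17, 128) [322.78929026 265.2797828 ]
(40, -17, 95) [322.64836409 222.27146325]
```

View pics/w1.png

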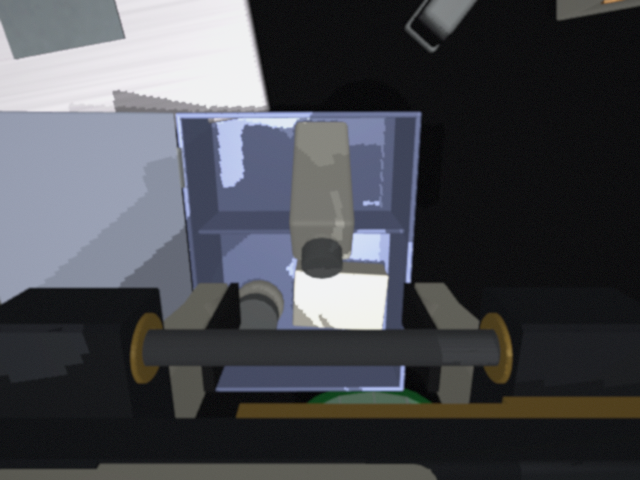

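The wrist view agrees with the calibration: bin corners at (420,113) and (178,114), bottle body centred at x≈322, cap at (322,258). I'll descend and grip lightly.

```bash
python3 -m jog '[[0.6,[0,1,50],0],[0.6,[0,1,90],0],[0.6,[0,1,120],0],[0.6,[0,1,145],0],[0.6,[0,1,157],0],[0.6,[0,1,157],0],[-0.1,[0,1,157],0],[-0.1,[0,1,157],0],[-1,[0,1,157],0],[-1,[0,1,157],0],[-1,[0,1,157],0],[-1,[0,1,157],0],[-1,[0,1,157],0]]' 8
```

```text
t: 3.95
eef_pos: [0.6321, 0.1455, 0.0941]
ee_rot: [-3.141, -0.001, -0.165]
force: [-0.1, 0.0, 5.9]
width: 0.0458
gripper_force: 8.0
```

```bash
python3 -c "
from h import *
go()"
```

```text
t 3.95 tcp [0.6321 0.1455 0.0941] [-3.141e+00 -1.000e-03 -1.650e-01] bin [ 40.3 -17.5  94.1] F [-0.13  0.03  5.91] w 45.8 gf 7.99
```

```bash
python3 -m jog '[[-1,[0,0,-4],0],[-1,[4,0,-8],0],[-1,[9,0,-10],0],[-1,[14,0,-12],0],[-1,[19,0,-13],0],[-1,[24,0,-14],0],[-1,[29,0,-15],0],[-1,[34,0,-15],0],[-1,[39,0,-15],0],[-1,[43,0,-15],0],[-1,[46,0,-15],0],[-1,[46,0,-15],0]]' 8
python3 - <<'E'
from h import *
f=grab('scene','s2');g=grab('side','d2');go()
a=cv2.resize(f['color'][290:480,330:520],None,fx=2,fy=2,interpolation=2)
b=cv2.resize(g['color'][290:480,80:300],None,fx=2,fy=2,interpolation=2)
cv2.imwrite('pics/c2.png',np.hstack([a,b])[:,:,::-1])
E
```

```text
t: 5.45
eef_pos: [0.6775, 0.1378, 0.1085]
ee_rot: [-3.141, -0.0, -0.165]
force: [-1.2, -0.8, -1.9]
width: 0.0462
gripper_force: 8.0
t 5.55 tcp [0.6774 0.1379 0.1086] [-3.141e+00 -1.000e-03 -1.650e-01] bin [ 86.3 -17.6 108.6] F [ 0.4   0.55 -2.06] w 46.0 gf 8.0
```

View pics/c2.png

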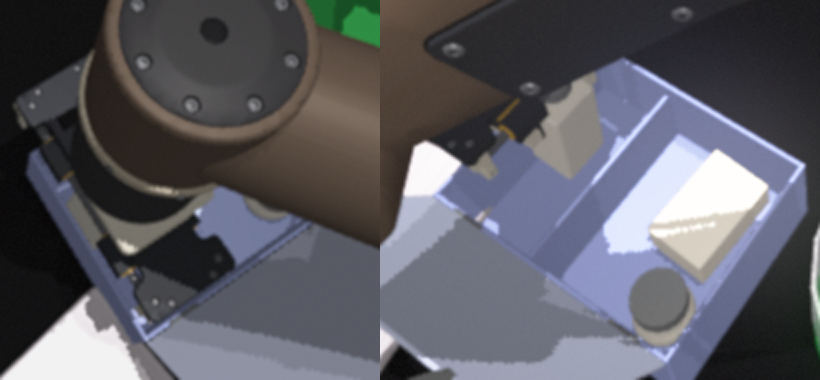

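The side view shows the bottle close to upright and clear of the divider, and the tool carries about 2 N. I'll lift and carry it.

```bash
python3 -m jog '[[-1,[0,0,-8],0],[-1,[0,0,-20],0],[-1,[0,0,-40],0],[-1,[0,0,-65],0],[-1,[0,0,-90],0],[-1,[0,0,-115],0],[-1,[0,0,-135],0],[-1,[0,0,-150],0],[-1,[0,0,-155],0],[-1,[0,0,-155],0]]' 10
python3 - <<'E'
from h import *
print(status.get_state()['q'])
go([.527,-.294,.26],[.527,-.294,.14])
g=grab('side','d3')
cv2.imwrite('pics/c3.png',cv2.resize(g['color'][180:440,60:380],None,fx=2,fy=2)[:,:,::-1])
E
```

```text
t: 6.8
eef_pos: [0.677, 0.1378, 0.2635]
ee_rot: [-3.141, 0.0, -0.165]
force: [-0.2, -0.1, -2.1]
width: 0.0463
gripper_force: 10.0
[ 4.82093013e-01  3.72914141e-01  8.54053823e-02 -1.46374403e-04
 -1.28324655e+00  9.23910726e-01]
t 6.8 tcp [0.677  0.1378 0.2635] [-3.141  0.    -0.165] bin [ 85.9 -17.7 263.5] F [-0.15 -0.08 -2.1 ] w 46.3 gf 10.0
   [ 0.527 -0.294  0.26 ] -> [-77.1 450.6   3.5] turn None
   [ 0.527 -0.294  0.14 ] -> [-77.1 450.6 123.5] turn None
```

View pics/c3.png

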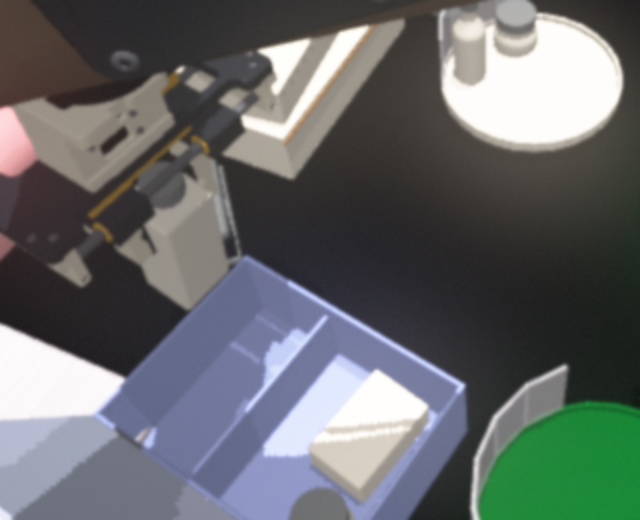

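```bash
python3 -m jog '[[-1,[-3,15,0],0],[-1,[-8,45,0],0],[-1,[-14,85,0],0],[-1,[-22,130,0],0],[-1,[-30,175,0],0],[-1,[-38,220,0],0],[-1,[-46,265,0],0],[-1,[-54,310,0],0],[-1,[-61,355,0],0],[-1,[-68,395,0],0],[-1,[-73,425,0],0],[-1,[-76,443,20],0],[-1,[-77,450,50],0],[-1,[-77,450,80],0],[-1,[-77,450,105],0],[-1,[-77,450,118],0],[-1,[-77,450,122],0],[-1,[-77,450,122],0]]' 10
python3 - <<'E'
from h import *
f=grab('scene','s4');g=grab('side','d4')
go([.527,-.294,.125])
a=cv2.resize(f['color'][130:290,200:400],None,fx=2,fy=2,interpolation=2)
b=cv2.resize(g['color'][130:290,230:430],None,fx=2,fy=2,interpolation=2)
cv2.imwrite('pics/c4.png',np.hstack([a,b])[:,:,::-1])
E
```

```text
t: 9.1
eef_pos: [0.5275, -0.2937, 0.1422]
ee_rot: [3.141, -0.001, -0.165]
force: [-0.2, -0.2, -0.6]
width: 0.0462
gripper_force: 10.0
t 9.2 tcp [ 0.5278 -0.2937  0.1426] [ 3.141e+00 -2.000e-03 -1.650e-01] bin [   9.6 -467.8  142.6] F [ 0.5  -0.44 -0.52] w 45.9 gf 10.0
   [ 0.527 -0.294  0.125] -> [-0.8  0.5 17.6] turn None
```

View pics/c4.png

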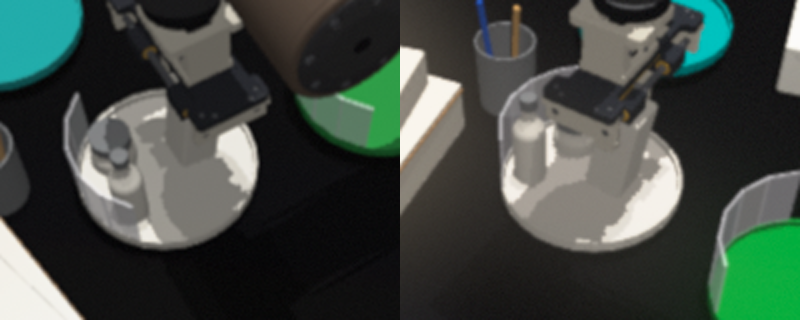

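The square bottle hangs over the front half of the white organiser, clear of the round bottle and jar. I'll lower it in small steps and watch the force.

```bash
python3 -m jog '[[-1,[-1,0,0],0],[-1,[-1,0,0],0],[-1,[-1,0,3],0],[-1,[-1,0,6],0],[-1,[-1,0,6],0]]' 8; python3 -m jog '[[-1,[0,0,2],0],[-1,[0,0,4],0],[-1,[0,0,4],0]]' 8;  python3 -m jog '[[-1,[0,0,2],0],[-1,[0,0,4],0],[-1,[0,0,4],0]]' 8
```

```text
t: 9.82
eef_pos: [0.5261, -0.2932, 0.1351]
ee_rot: [-3.142, 0.001, -0.165]
force: [-1.0, 0.4, -1.4]
width: 0.0458
gripper_force: 8.0
t: 10.2
eef_pos: [0.5262, -0.2932, 0.1313]
ee_rot: [-3.142, 0.0, -0.165]
force: [-0.2, 0.2, -2.0]
width: 0.0458
gripper_force: 8.0
t: 10.58
eef_pos: [0.5262, -0.2932, 0.1273]
ee_rot: [-3.142, 0.0, -0.165]
force: [0.3, -0.1, -1.6]
width: 0.0462
gripper_force: 8.0
```

Not in contact yet, since it still carries about 2 N. I'll go on down.

```bash
python3 -m jog '[[-1,[0,0,1],0],[-1,[0,0,2],0],[-1,[0,0,2],0]]' 6; python3 -m jog '[[-1,[0,0,1],0],[-1,[0,0,2],0],[-1,[0,0,2],0]]' 6;  python3 -m jog '[[-1,[0,0,1],0],[-1,[0,0,2],0],[-1,[0,0,2],0]]' 6
```

```text
t: 10.95
eef_pos: [0.5263, -0.2932, 0.1255]
ee_rot: [-3.142, 0.0, -0.165]
force: [-0.4, 0.1, -1.7]
width: 0.0459
gripper_force: 6.0
t: 11.32
eef_pos: [0.5273, -0.2935, 0.1245]
ee_rot: [3.141, -0.002, -0.164]
force: [0.0, 1.2, 4.4]
width: 0.0461
gripper_force: 6.0
t: 11.7
eef_pos: [0.5284, -0.2937, 0.1234]
ee_rot: [3.141, -0.005, -0.164]
force: [1.9, 1.5, 8.0]
width: 0.0463
gripper_force: 6.0
```

```bash
cat > tilt.py <<'E'
from h import *
import sys
C=np.array([.527,-.2935])
for n in('scene','side'):
    f=grab(n,n+sys.argv[1]);g=cv2.cvtColor(f['color'],cv2.COLOR_RGB2GRAY)
    L=cv2.createLineSegmentDetector().detect(g)[0][:,0]
    a,b=proj(f,[*C,.03]),proj(f,[*C,.10]);v=(b-a)/np.linalg.norm(b-a);print(n,'base',a.round(),'up',v.round(3))
    for l in L:
        p,q=l[:2],l[2:];m=(p+q)/2;d=q-p;ln=np.linalg.norm(d);d=d/ln
        if d@v<0:d=-d
        t=(m-a)@v;s=np.cross(v,m-a)
        if ln>9 and -15<t<60 and abs(s)<30 and d@v>.9: 
            bb=plane(f,m,.07)
            v2=proj(f,bb+[0,0,.02])-proj(f,bb-[0,0,.02]);v2/=np.linalg.norm(v2)
            print('  seg',l.round(1),'len',ln.round(1),'side',s.round(1),'dev rad',np.cross(v2,d).round(3))
go()
E
python3 tilt.py 5 2>/dev/null
```

```text
scene base [298. 207.] up [-0.108 -0.994]
  seg [327.3 223.1 328.  204.3] len 18.8 side 28.5 dev rad 0.037
  seg [327.3 203.8 324.3 194.4] len 9.9 side 28.2 dev rad -0.296
  seg [286.1 190.5 281.6 178.2] len 13.0 side -11.9 dev rad -0.2
  seg [318.8 170.1 313.8 157.1] len 13.9 side 22.6 dev rad -0.324
  seg [298.5 201.7 293.1 190.7] len 12.3 side -1.3 dev rad -0.335
  seg [285.1 164.7 293.7 179. ] len 16.7 side -5.0 dev rad -0.405
  seg [280.2 228.2 282.2 213. ] len 15.4 side -18.4 dev rad 0.304
side base [338. 227.] up [ 0.074 -0.997]
  seg [363.3 242.4 372.4 217.1] len 26.9 side 29.6 dev rad 0.205
  seg [354.7 198.3 351.2 208.3] len 10.7 side 12.8 dev rad 0.236
  seg [322.9 218.9 326.6 206.8] len 12.7 side -14.6 dev rad 0.252
t 11.8 tcp [ 0.5284 -0.2937  0.1233] [ 3.141 -0.005 -0.164] bin [  10.2 -467.8  123.3] F [2.59 0.52 8.39] w 45.9 gf 6.0
```

```bash
cat > th.py <<'E'
from h import *
from scipy.optimize import brentq
def theta(f,l,h=.07):
    p,q=np.array(l[:2]),np.array(l[2:]);m=(p+q)/2;d=(p-q) if p[1]<q[1] else q-p;P=plane(f,m,h)
    def e(t):
        u=np.r_[-np.sin(t)*np.array([np.cos(YAW),np.sin(YAW)]),np.cos(t)]*.02
        v=proj(f,P+u)-proj(f,P-u);return np.cross(v/np.linalg.norm(v),d/np.linalg.norm(d))
    return brentq(e,-.7,.7)
E
python3 - 2>/dev/null <<'E'
from th import *
D=load('side5');S=load('scene5')
print([theta(D,l) for l in([354.7,198.3,351.2,208.3],[322.9,218.9,326.6,206.8])],[theta(S,l) for l in([286.1,190.5,281.6,178.2],[298.5,201.7,293.1,190.7])])
E
python3 -m jog '[[-1,[2,0,0],0],[-1,[4,0,0],0],[-1,[6,0,0],0],[-1,[8,0,0],0],[-1,[10,0,0],0],[-1,[10,0,0],0]]' 4; python3 tilt.py 6 2>/dev/null
```

```text
[0.17668558628626777, 0.19078002129932392] [-0.12120324278499747, -0.19208511042430182]
t: 12.55
eef_pos: [0.5358, -0.2949, 0.121]
ee_rot: [-3.141, 0.001, -0.165]
force: [0.2, -0.3, -0.4]
width: 0.046
gripper_force: 4.0
scene base [298. 207.] up [-0.108 -0.994]
  seg [325.9 228.2 328.7 201.9] len 26.4 side 28.0 dev rad 0.107
  seg [284.8 198.  279.2 182.7] len 16.2 side -14.4 dev rad -0.192
  seg [308.5 208.2 321.4 228.9] len 24.4 side 15.3 dev rad -0.486
  seg [294.8 204.2 289.4 193.1] len 12.3 side -5.3 dev rad -0.321
  seg [276.4 230.3 278.8 215.5] len 15.0 side -22.3 dev rad 0.35
  seg [290.1 216.4 283.3 205.5] len 12.9 side -11.9 dev rad -0.395
side base [338. 227.] up [ 0.074 -0.997]
  seg [364.3 241.  372.1 217.8] len 24.5 side 29.9 dev rad 0.18
  seg [370.6 217.7 365.6 202.3] len 16.2 side 28.4 dev rad -0.432
  seg [351.9 195.6 350.6 205.8] len 10.2 side 10.9 dev rad 0.032
t 12.65 tcp [ 0.5358 -0.2948  0.121 ] [-3.141e+00  1.000e-03 -1.650e-01] bin [  17.7 -467.7  121. ] F [ 0.55 -0.76 -1.66] w 45.9 gf 4.0
```

The bottle leaned about 0.18 rad. Moving the grip by +x has righted it to roughly 0.03 rad. I'll press down lightly to confirm it is in contact.

```bash
python3 -m jog '[[-1,[0,0,1],0],[-1,[0,0,1],0],[-1,[0,0,2],0],[-1,[0,0,2],0],[-1,[0,0,2],0]]' 4; python3 tilt.py 7 2>/dev/null | grep -A9 side\ base; python3 - 2>/dev/null <<'E'
from th import *
print(theta(load('side6'),[351.9,195.6,350.6,205.8]))
E
```

```text
t: 13.28
eef_pos: [0.537, -0.2951, 0.1202]
ee_rot: [3.141, -0.002, -0.164]
force: [1.9, 0.3, 5.6]
width: 0.046
gripper_force: 4.0
side base [338. 227.] up [ 0.074 -0.997]
  seg [363.3 242.4 372.5 216.6] len 27.3 side 29.7 dev rad 0.197
  seg [370.4 217.4 365.4 201.9] len 16.2 side 28.2 dev rad -0.431
  seg [351.2 195.6 350.3 205.7] len 10.2 side 10.4 dev rad -0.011
t 13.375 tcp [ 0.5371 -0.295   0.1202] [ 3.141e+00 -2.000e-03 -1.650e-01] bin [  18.9 -467.7  120.2] F [2.42 1.54 5.12] w 46.1 gf 4.0
0.023621450771228188
```

Upright within about 0.01 rad and pressed down with about 5 N. I'll hold it, let go, and go up.

```bash
python3 -m jog '[[-1,[0,0,0],0],[-1,[0,0,0],0],[-1,[0,0,-1],0],[0.1,[0,0,-1],0],[0.3,[0,0,-1],0],[0.4,[0,0,-1],0],[0.4,[0,0,-1],0],[0.4,[0,0,-10],0],[0.4,[0,0,-30],0],[0.4,[0,0,-60],0],[0.4,[0,0,-100],0],[0.4,[0,0,-150],0],[0.4,[0,0,-200],0],[0.4,[0,0,-235],0],[0.4,[0,0,-235],0]]'; python3 tilt.py 8 2>/dev/null
python3 - <<'E'
from h import *
w=grab('wrist','w8')
for z in (.03,.15): print(proj(w,[.537,-.295,z]))
h=wb([0,0,0])
# bar at lid angle 2.115 : bin coords
for a in(2.115,): y,z=90-228*np.cos(a),90+228*np.sin(a);print('bar bin',y,z);go(bw(0,0,355),bw(0,y,345),bw(0,y,z-5),yaw=YAW)
print(status.get_state()['q'])
E
```

```text
t: 15.25
eef_pos: [0.5371, -0.2954, 0.359]
ee_rot: [3.141, -0.007, -0.165]
force: [-0.3, -0.0, -0.2]
width: 0.0612
gripper_force: 0.0
scene base [298. 207.] up [-0.108 -0.994]
  seg [325.6 228.3 328.8 201.8] len 26.7 side 27.9 dev rad 0.122
  seg [327.3 203.7 320.8 188.6] len 16.4 side 26.8 dev rad -0.382
  seg [306.1 184.3 308.3 214.5] len 30.2 side 9.7 dev rad -0.001
  seg [282.9 205.8 278.7 176.8] len 29.3 side -15.7 dev rad 0.02
  seg [276.5 222.6 270.6 211.9] len 12.3 side -25.7 dev rad -0.296
  seg [281.7 180.7 287.7 190.9] len 11.8 side -11.2 dev rad -0.378
side base [338. 227.] up [ 0.074 -0.997]
  seg [352.1 198.4 346.3 227. ] len 29.2 side 9.8 dev rad 0.103
  seg [322.8 180.7 324.  163. ] len 17.7 side -18.9 dev rad 0.036
t 15.35 tcp [ 0.536  -0.2948  0.355 ] [-3.141e+00 -1.000e-03 -1.650e-01] bin [  17.9 -467.6  355. ] F [ 0.05  1.01 -0.  ] w 61.3 gf 0.0
[321.92751214 185.17278527]
[322.15075084 207.20499012]
bar bin 208.04402811756546 285.0630857588883
t 15.4 tcp [ 0.5358 -0.2947  0.3541] [-3.141e+00  1.000e-03 -1.650e-01] bin [  17.6 -467.5  354.1] F [-0.24 -0.1  -0.78] w 61.4 gf 0.0
   [0.595 0.169 0.355] -> [ -17.5 -467.5   -0.7] turn 0.0
   [0.629 0.375 0.345] -> [ -17.5 -675.6    9.4] turn 0.0
   [0.629 0.375 0.28 ] -> [ -17.4 -675.5   74.3] turn 0.0
[-1.84021580e-01  2.05196973e-01  5.45804969e-02 -4.21123114e-04
 -1.42093632e+00  1.59003420e+00]
```

In the scene view both long bottle edges are within 0.02 rad of vertical, so it stands released. Now I'll go over to the lid bar and measure it from two places of the wrist camera.

```bash
python3 -m jog '[[0.4,[-1,-30,-3],0],[0.4,[-3,-80,-5],0],[0.4,[-5,-135,-5],0],[0.4,[-6,-190,-5],0],[0.4,[-8,-245,-5],0],[0.4,[-9,-300,-5],0],[0.4,[-10,-355,-5],0],[0.4,[-12,-410,-5],0],[0.4,[-13,-465,-5],0],[0.4,[-14,-520,-5],0],[0.4,[-16,-570,-5],0],[0.4,[-17,-595,-5],0],[0.4,[-17,-600,-5],0],[0.4,[-17,-600,-5],0],[0.4,[-17,-600,-5],0]]'
python3 -c "
from h import *
grab('wrist','w9');go()"
python3 -m jog '[[0.4,[0,-30,0],0],[0.4,[0,-65,0],0],[0.4,[0,-75,0],0],[0.4,[0,-75,0],0],[0.4,[0,-75,0],0]]'
python3 - <<'E'
from h import *
grab('wrist','w10');go()
for t in('w9','w10'):
    f=load(t);g=cv2.cvtColor(f['color'],cv2.COLOR_RGB2GRAY)
    a,b=proj(f,bw(-40,208,285)),proj(f,bw(59,208,285));print(t,'expected bar',a,b)
    for l in cv2.createLineSegmentDetector().detect(g)[0][:,0]:
        d=l[2:]-l[:2];ln=np.hypot(*d)
        if ln>40 and abs(d[1])>.95*ln and abs((l[0]+l[2])/2-(a[0]+b[0])/2)<60: print('  ',l.round(1))
a=load('w9')['color'];b=load('w10')['color'];cv2.imwrite('pics/c10.png',cv2.resize(np.hstack([a,b]),(800,300),interpolation=3)[:,:,::-1])
E
```

```text
t: 17.27
eef_pos: [0.6179, 0.2985, 0.3599]
ee_rot: [-3.142, -0.0, -0.166]
force: [-0.3, -0.9, 0.6]
width: 0.0614
gripper_force: 0.0
t 17.325 tcp [0.618  0.2986 0.3601] [-3.141 -0.    -0.166] bin [  1.2 131.1 360.1] F [ 0.31  0.1  -0.18] w 61.4 gf 0.0
t: 17.95
eef_pos: [0.6303, 0.3727, 0.3601]
ee_rot: [-3.141, -0.0, -0.165]
force: [-0.4, 0.0, 0.2]
width: 0.0612
gripper_force: 0.0
t 18.0 tcp [0.6302 0.3727 0.3602] [-3.141e+00 -1.000e-03 -1.660e-01] bin [  1.2 206.3 360.2] F [-0.37  0.93  0.05] w 61.4 gf 0.0
w9 expected bar [196.09099636 321.35870136] [179.52157532 156.21460038]
   [236.3 146.8 244.7 281.8]
   [240.2 126.9 235.3  45.6]
   [164.3 168.3 181.1 314.6]
   [185.3 365.5 191.1 416.8]
   [200.  294.1 186.9 158.2]
   [233.3 104.4 229.4  45.6]
w10 expected bar [319.55255882 321.10820939] [319.23317589 155.99076598]
   [354.3 146.9 350.9 315.7]
   [356.9  84.3 354.4 129.4]
   [325.7 328.1 325.2 133.1]
   [302.7 131.8 305.9 329.4]
   [360.1 126.9 361.5  84.4]
```

View pics/c10.png

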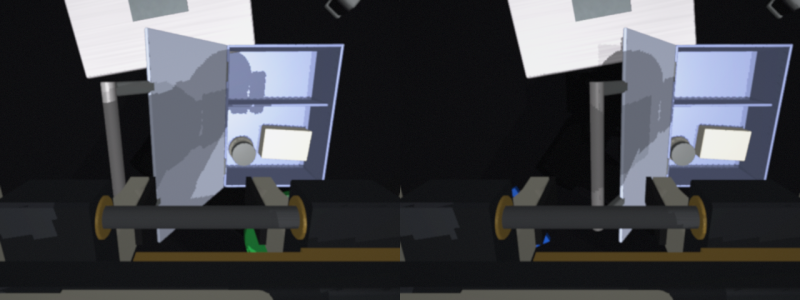

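The bar shows as a vertical band, at x≈183 in the first frame and x≈315 in the second (row 230). The plate lies to its right.

Run:
```python
from h import *
a,b=load('w9'),load('w10')
for l1,r1,l2,r2,v in((171.4,193.8,304.3,325.4,230),(176,197.7,305.1,325.3,270)):
    x,e=tri((a,((l1+r1)/2,v)),(b,((l2+r2)/2,v)));q=wb(x);print(q,e[0],'rad',np.hypot(q[1]-90,q[2]-90),'ang',np.arctan2(q[2]-90,90-q[1]))
go()
```

```text
[ 17.60047923 210.57477322 284.68447178] 6.859973355329185e-05 rad 228.9985141690044 ang 2.125311060700008
[ -6.71552888 210.49242112 284.74427836] 7.213410035916968e-05 rad 229.00602066647818 ang 2.124867831508279
t 18.0 tcp [0.6302 0.3727 0.3602] [-3.141e+00 -1.000e-03 -1.660e-01] bin [  1.2 206.3 360.2] F [-0.37  0.93  0.05] w 61.4 gf 0.0
```

```bash
python3 -m jog '[[0.4,[0,-4,0],0],[0.4,[0,-4,30],0],[0.4,[0,-4,60],0],[0.4,[0,-4,75],0],[0.4,[0,-4,80],0],[0.4,[0,-4,80],0],[-0.2,[0,-4,80],0],[-0.5,[0,-4,80],0],[-1,[0,-4,80],0],[-1,[0,-4,80],0],[-1,[0,-4,80],0],[-1,[0,-4,80],0]]' 20
python3 - <<'E'
from h import *
go()
R=229;P=lambda t:np.array([-R*np.cos(t),R*np.sin(t)])
k=[2.125,1.16,.45,.017]
for a,b,n in((2.125,1.25,19),(1.25,.4,19),(.4,.017,12)):
    print([[int(round(-d[0])),int(round(-d[1]))] for d in (P(t)-P(a) for t in np.linspace(a,b,n+1)[1:])])
E
```

```text
t: 19.5
eef_pos: [0.6307, 0.3774, 0.2794]
ee_rot: [3.141, 0.0, -0.165]
force: [-1.1, -0.9, -0.3]
width: 0.0111
gripper_force: 20.0
t 19.5 tcp [0.6307 0.3774 0.2794] [ 3.141  0.    -0.165] bin [  0.9 211.  279.4] F [-1.11 -0.93 -0.29] w 11.1 gf 20.0
[[9, -5], [18, -10], [28, -15], [38, -19], [48, -22], [58, -25], [68, -28], [78, -30], [89, -32], [99, -33], [110, -34], [120, -34], [131, -34], [141, -33], [152, -32], [162, -30], [172, -28], [183, -26], [193, -23]]
[[10, 3], [19, 7], [28, 12], [38, 16], [46, 21], [55, 27], [63, 33], [72, 39], [79, 46], [87, 53], [94, 60], [101, 67], [108, 75], [114, 84], [119, 92], [125, 101], [130, 110], [135, 119], [139, 128]]
[[3, 7], [5, 14], [8, 21], [10, 28], [11, 35], [13, 42], [15, 49], [16, 56], [17, 63], [17, 71], [18, 78], [18, 85]]
```

The bar is held: width 11–12 mm, grip 20 N. I'll bring it down along the arc at about 0.37 rad/s.

```bash
python3 -m jog '[[-1,[0,9,-5],0],[-1,[0,18,-10],0],[-1,[0,28,-15],0],[-1,[0,38,-19],0],[-1,[0,48,-22],0],[-1,[0,58,-25],0],[-1,[0,68,-28],0],[-1,[0,78,-30],0],[-1,[0,89,-32],0],[-1,[0,99,-33],0],[-1,[0,110,-34],0],[-1,[0,120,-34],0],[-1,[0,131,-34],0],[-1,[0,141,-33],0],[-1,[0,152,-32],0],[-1,[0,162,-30],0],[-1,[0,172,-28],0],[-1,[0,183,-26],0],[-1,[0,193,-23],0],[-1,[0,193,-23],0]]'; python3 -c "
from h import *
go()"
```

```text
t: 22.0
eef_pos: [0.599, 0.1865, 0.3021]
ee_rot: [3.141, 0.0, -0.166]
force: [2.7, 0.2, -3.4]
width: 0.0112
gripper_force: 20.0
t 22.0 tcp [0.599  0.1865 0.3021] [ 3.141  0.    -0.166] bin [  0.9  17.4 302.1] F [ 2.75  0.24 -3.35] w 11.2 gf 19.99
```

```bash
python3 -m jog '[[-1,[0,10,3],0],[-1,[0,19,7],0],[-1,[0,28,12],0],[-1,[0,38,16],0],[-1,[0,46,21],0],[-1,[0,55,27],0],[-1,[0,63,33],0],[-1,[0,72,39],0],[-1,[0,79,46],0],[-1,[0,87,53],0],[-1,[0,94,60],0],[-1,[0,101,67],0],[-1,[0,108,75],0],[-1,[0,114,84],0],[-1,[0,119,92],0],[-1,[0,125,101],0],[-1,[0,130,110],0],[-1,[0,135,119],0],[-1,[0,139,128],0],[-1,[0,139,128],0]]'; python3 -c "
from h import *
go()"
```

```text
t: 24.5
eef_pos: [0.5762, 0.05, 0.1737]
ee_rot: [3.141, 0.001, -0.165]
force: [1.1, 1.6, -0.8]
width: 0.0115
gripper_force: 20.0
t 24.5 tcp [0.5762 0.05   0.1737] [ 3.141e+00  1.000e-03 -1.650e-01] bin [   0.9 -120.9  173.7] F [ 1.05  1.61 -0.78] w 11.5 gf 20.0
```

```bash
python3 -m jog '[[-1,[0,3,7],0],[-1,[0,5,14],0],[-1,[0,8,21],0],[-1,[0,10,28],0],[-1,[0,11,35],0],[-1,[0,13,42],0],[-1,[0,15,49],0],[-1,[0,16,56],0],[-1,[0,17,63],0],[-1,[0,17,70],0],[-1,[0,18,75],0],[-1,[0,18,79],0],[-1,[0,18,82],0],[-1,[0,18,84],0],[-1,[0,18,85],0],[-1,[0,18,86],0],[-1,[0,18,86],0],[-1,[0,18,86],0]]'
python3 - <<'E'
from h import *
f=grab('scene','s12');go()
g=cv2.cvtColor(f['color'],cv2.COLOR_RGB2GRAY)
for p in((-120,-138,94),(0,-138,94),(-120,-90,92),(120,-90,92)):print(p,proj(f,bw(*p)))
E
```

```text
t: 26.75
eef_pos: [0.5735, 0.0329, 0.0886]
ee_rot: [-3.141, -0.0, -0.165]
force: [-2.5, 5.5, 0.4]
width: 0.0111
gripper_force: 20.0
t 26.8 tcp [0.5735 0.0329 0.0886] [-3.141 -0.    -0.165] bin [   1.  -138.2   88.6] F [-2.31  6.65  1.13] w 11.0 gf 20.0
(-120, -138, 94) [434.07003367 281.76997943]
(0, -138, 94) [384.21093556 311.55907376]
(-120, -90, 92) [448.99531635 301.71113387]
(120, -90, 92) [344.61024055 366.11125642]
```

```bash
python3 -m jog '[[-1,[0,0,1],0],[-1,[0,0,2],0],[-1,[0,0,2],0],[-1,[0,0,2],0]]'; python3 -m jog '[[-1,[0,0,-1],0],[-1,[0,0,-1],0],[-0.7,[0,0,-1],0],[-0.5,[0,0,-1],0],[-0.3,[0,0,-1],0],[-0.3,[0,0,-1],0],[-0.3,[0,0,-1],0]]'
```

```text
t: 27.3
eef_pos: [0.5735, 0.0329, 0.0867]
ee_rot: [-3.141, -0.0, -0.165]
force: [-2.9, 5.7, 1.5]
width: 0.0113
gripper_force: 20.0
t: 28.18
eef_pos: [0.5735, 0.0323, 0.0876]
ee_rot: [3.142, -0.0, -0.165]
force: [0.3, 0.4, 0.7]
width: 0.0303
gripper_force: 0.0
```

```bash
python3 -m jog '[[-0.3,[0,0,0],0],[-0.3,[0,0,-10],0],[-0.3,[0,0,-30],0],[-0.3,[0,0,-60],0],[-0.3,[0,0,-110],0],[-0.3,[0,0,-160],0],[-0.3,[0,0,-160],0],[-0.3,[0,0,-160],0]]'
python3 - 2>/dev/null <<'E'
from h import *
go();f=grab('side','d13');w=grab('wrist','w13')
for n,f in(('side',f),('wrist',w)):
    g=cv2.cvtColor(f['color'],cv2.COLOR_RGB2GRAY)
    for a,b,nm in((bw(-120,-90,92),bw(120,-90,92),'plate edge'),(bw(-59,-144,94),bw(59,-144,94),'bar out'),(bw(-59,-132,94),bw(59,-132,94),'bar in')):
        A,B=proj(f,a),proj(f,b);u=(B-A)/np.linalg.norm(B-A);print(n,nm,A.round(1),B.round(1))
        for l in cv2.createLineSegmentDetector().detect(g)[0][:,0]:
            d=l[2:]-l[:2];ln=np.hypot(*d);m=(l[:2]+l[2:])/2
            if ln>25 and abs(np.cross(u,d/ln))<.12 and abs(np.cross(u,m-A))<10 and -10<(m-A)@u<np.linalg.norm(B-A)+10: print('   off px',np.cross(u,m-A).round(1),l.round(1))
E
```

```text
t: 29.18
eef_pos: [0.5731, 0.0325, 0.248]
ee_rot: [-3.141, -0.001, -0.165]
force: [0.2, -0.9, -0.9]
width: 0.0305
gripper_force: 0.0
t 29.175 tcp [0.5731 0.0325 0.248 ] [-3.141e+00 -1.000e-03 -1.650e-01] bin [   0.7 -138.7  248. ] F [ 0.16 -0.95 -0.93] w 30.5 gf 0.0
side plate edge [292.9 371.9] [183.1 306.3]
   off px 0.1 [292.5 371.7 268.1 356.9]
   off px -0.3 [202.9 318.5 179.9 304.8]
   off px -0.3 [260.7 352.9 209.1 322.3]
side bar out [281.1 329.8] [228.2 299.8]
   off px -0.5 [284.8 332.2 221.7 297.1]
   off px -7.1 [219.6 303.7 280.  336.8]
side bar in [277.1 334.9] [224.  304.4]
   off px 5.7 [284.8 332.2 221.7 297.1]
   off px -0.9 [219.6 303.7 280.  336.8]
wrist plate edge [264.9 358.2] [250.9  53.3]
   off px -1.1 [253.2 125.6 249.6  54.2]
   off px -0.8 [260.8 283.2 253.8 140.7]
wrist bar out [328.4 293.9] [329.2 144.6]
   off px -1.8 [326.6 300.6 326.7 259.4]
   off px -1.2 [327.6 251.9 327.6 158.1]
   off px -2.1 [326.9 159.4 327.3 124.3]
wrist bar in [313.5 293.9] [312.6 144.6]
   off px -0.3 [312.  238.1 314.1 285.6]
   off px -1.4 [311.1 163.1 312.2 238.2]
```

```bash
python3 tilt.py 14 2>/dev/null
```

```text
scene base [298. 207.] up [-0.108 -0.994]
  seg [325.4 229.3 328.8 202. ] len 27.6 side 27.8 dev rad 0.127
  seg [282.9 202.2 278.6 180.5] len 22.1 side -15.7 dev rad -0.033
  seg [306.1 184.3 308.5 215.7] len 31.4 side 9.7 dev rad -0.003
  seg [280.  177.8 288.4 193. ] len 17.4 side -11.6 dev rad -0.349
side base [338. 227.] up [ 0.074 -0.997]
  seg [350.4 194.4 347.8 223.2] len 29.0 side 9.4 dev rad -0.002
  seg [321.  227.1 323.4 209.2] len 18.0 side -16.7 dev rad 0.098
t 29.375 tcp [0.5729 0.0323 0.2465] [ 3.141e+00  2.000e-03 -1.650e-01] bin [   0.5 -138.9  246.5] F [ 0.75 -0.22 -0.86] w 30.6 gf 0.0
```

The lid's plate edge and bar lie within about 1 px (side view) and 2 px (wrist view) of where a shut lid projects. The bottle edges are vertical in both views. The robot touches nothing, so I'm handing in.

```bash
python3 -c "
from station import order
print(order.job_done())"
```

```text
the job is handed in; nothing more can be done
None
```

The job is handed in (no verdict came back): the square bottle stands upright and released about 10 mm from the middle of the free space by my measurement, and the bin lid was lowered in the grip to fully shut and let go.

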